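Clamp a printing block in the star-handled jig

TASK

Slide the wooden carrier board with the printing block gently all the way into the clamping jig, until its inner end rests on the steel stop. Then turn the four-spoked star handle clockwise (seen from above), pushing one spoke after another, until its cam clamps the board firmly against the sprung bar: stop when the handle, light at first, takes a push of about 15 N at 85 mm from its axis, and never push it harder than 25 N. Let go, leaving the board clamped and home and the other things on the table where they are.

Things in the scene. Friction and masses are not known exactly. Their poses are not given: they have to be found in the camera images.
- jig: Clamping jig: dark iron base plate 350 x 280 mm, 30 mm high, fixed to the table; place and yaw vary. Origin on the table under the star handle's axis, z up. The board lies on its top, goes in along +x and is clamped towards +y. The plate spans x = -240 to +110, y = -90 to +190 mm. A 10 mm high guide strip has its inner face at y = 26 mm (x = -240 to -70 mm).
- stop: Steel stop block on the base plate, 18 x 100 x 24 mm. Origin at the middle of the lower edge of the face that the board's inner end meets: at x = +70, y = +87, z = 30 mm in the jig's frame. Meet it gently: more than 40 N on it is ramming.
- carrier: Loose wooden board 270 x 110 x 18 mm, about 0.5 kg, lying on the jig between guide strip and bar with 10 mm sideways play in all, 50 to 85 mm short of the stop. A printing block 90 x 85 x 20 mm is glued on it near the stop's end. Origin at the centre of its underside, +x towards the stop: fully home it is at x = -65 mm in the jig's frame (3 mm short is still home). Slides under 2 to 5 N.
- cleat (a point): Middle of the top edge of the outer face of the wooden cleat on the board's outer end, 135 mm from the board's origin. The cleat is 22 mm thick, 60 mm wide and stands 30 mm above the board, its top 78 mm above the table: push it from outside or pinch it from above.
- bar: Aluminium bar 250 x 12 x 22 mm along the jig's x, at the board's +y side, on stiff springs (16 N per mm) in front of an iron back rail 60 mm high. Origin at the middle of the lower edge of the face that meets the board: y = 146 mm in the jig's frame when free. Right is a clamping force of 8 to 45 N on it, so it gives way 0.5 to 2.8 mm; over 55 N is crushing.
- capstan: Star handle on an upright axis: hub 52 mm across, four level round spokes 12 mm thick, 90 degrees apart, black 22 mm end balls centred 108 mm from the axis. Origin on the axis in the spokes' mid-plane, 135 mm above the table; x along one spoke, turning with it. Below it a round cam (64 mm across, 14 mm off centre, 32 to 52 mm high) turns along and clamps the board's edge.
- spoke (a point): Point on one spoke 85 mm from the axis, a good radius to push at. Clockwise from above, 2.2 to 3.6 rad clamp the board. The handle turns freely under 3 to 4 N here; once the cam bears, the push rises to 15 N within about 0.3 rad. 12 to 17 N here is right, 25 N on the handle is too much. It stays where it is left. Fingers may reach 45 mm below the spokes; the block's top is 60 mm below.
- jar: Bystander: small amber jar with black lid, 52 mm across, 70 mm high, standing just past the jig's stop end. Origin under its centre.
- brayer: Bystander: small ink roller with wooden handle, 165 mm long, lying close beside the jig's far edge. Origin under the roller.
- squeegee: Bystander: squeegee with wooden grip, 200 mm long, 75 mm high, standing on its blade, right of the press. Origin under its centre.
- ink_tub: Bystander: open white tub, 90 mm across, 75 mm high, right of the press. Origin under its centre.
- tape: Bystander: roll of tape lying flat, 100 mm across, 25 mm high, far right. Origin under its centre.
- scraper: Bystander: spatula lying on the table, left. Origin under its middle.
- spare_block: Bystander: spare printing block, 100 x 75 x 22 mm, left. Origin under its centre.

How it is judged:
By the outcome, as a careful person would: the job done as asked, in the order asked, and still so for the second after the job is handed in, with the robot touching nothing.
It also fails if it takes over 64 s, if anything falls off the work surface, if the arm or the gripper's body presses on something with over 40 N, if the wrist force passes 120 N, or if a joint passes its speed limit or range.

ROBOT

A 6-joint arm with a two-finger parallel gripper is mounted at the origin on the work surface. World frame = base frame: x ahead of the robot, y to its left, z up, the work surface at z = 0. Lengths are in mm, angles in rad, forces in N, time in s.
With the tool pointing down it reaches from about 350 to 775 mm from the base axis. Payload 7.3 kg.
Tool frame: the origin (TCP) lies between the finger pads; the fingertips stand 14 mm ahead of it and the grasp point (between the pads) lies 5 mm behind it; y points along the fingers, z is the direction in which the jaws open and shut, and the axes are right-handed (so a half turn about y gives the same grasp; the last joint's range is limited). The gripper opens to 92 mm and grips with 3 to 60 N. Pads are 19 mm wide; open, the fingers measure 130 mm over their backs; the gripper's body (75 mm by 190 mm) begins 47 mm behind the grasp point.
Start: joints at [-1.32, 0.342, 1.524, -0, 1.275, -0.146], TCP at [202.919, -484.218, 240.741] pointing down, gripper open.
Joint ranges: [-2.53, 2.53], [-0.77, 2.02], [0.04, 2.7], [-1, 4.14], [0.28, 2.66], [-3.11, 3.11]. Speed limits (rad/s): [2.57, 2.57, 3.14, 3.14, 3.14, 3.14].

INTERFACE

Orientations are given as [roll, pitch, yaw] about the fixed x, y, z axes, in that order (R = Rz(yaw) Ry(pitch) Rx(roll)).
In Python, from plant import bot, vision, order gives the robot as it stands.
- The arm moves only by the tool apply_moves, never from a script. Its argument "rows" is a list of rows, each a list of 3 entries, a list of its own where there are three numbers: the shift along the tool's x, y, z in cm, then the turn about the tool's y in rad, then the finger opening in cm, from 0 to 9.18. A call has 1 to 5 rows; each row is the pose to reach, as a shift and turn from the pose measured when the call began, along the tool's axes at that moment; what a row does not reach only later rows make up. A row lasts 1/8 s, in which the tool goes at most 62.5 mm and 10.7 degrees, less where a joint would pass 70% of its speed; a pose out of reach is approached as far as the arm can. A call with a gripper value outside its range is refused whole. The fingers move at their own pace and stop on an object; the grip force is fixed at half the most. Time passes only in rows, so rows that repeat a pose let the fingers close. It gives the time, the measured TCP pose, the force and the opening at its end, in the units of the state.
- bot.get_obs(): the state, without advancing time (a new reading comes with each control period).
- vision.capture(name): name is "scene" or "top" or "wrist"; returns the picture (384x512x3 uint8, red, green, blue); there is no depth.
- vision.camera_info(name): a dict with "mtx" (3x3 intrinsics, pixels), "rvec" (rotation vector, rad) and "tvec" (3), from world to camera coordinates, as OpenCV has them. Camera axes: x right, y down, z forward; pixel columns grow to the right and rows downward; lengths in mm; the calibration is good to about 2 mm. A picture is of the moment at which its call begins: read the wrist's pose just before it. camera_info takes no time and is no camera call; for the wrist camera it gives the pose at the moment of the call.
- order.close_job(): hands the job in, once; it reports no verdict.
The state is a dict: "time": time; "joint_positions": joint angles; "dq": joint speeds; "tau": joint torques, N m; "tool_pos": TCP position; "tcp_rot": TCP orientation; "contact_force": force on the tool from outside, world axes, zero at the start; "moment": the same for the moment, N m; "grip_width": finger opening in mm.
Only numpy, scipy, OpenCV 4.12 (cv2) and the standard library are available. Lean on these libraries where they do the work, as an engineer would, in place of code of your own. Each camera call takes 0.05 s, during which the arm holds its last target.

## Working session

There is one attempt and no reset: what is moved stays moved. The work goes in short steps, Python scripts to look and compute and a tool call to move; the robot and the scene stay as the last step left them, time stands still between calls to the robot, and variables do not carry over. Pictures are saved under pics/ and viewed, and the job is handed in when it is done.

Besides the shell and the picture viewer there is one more tool, called after ">>>" as name(argument=value, ...), one argument or row to a line, values as JSON. apply_moves: Moves the arm, as the interface text tells. Its arguments: {"type":"object","properties":{"rows":{"type":"array","items":{"type":"array"}}},"required":["rows"]}

```bash
ls; mkdir -p pics
python3 - <<'E'
from plant import bot,vision,order
import cv2
print(bot.get_obs())
for n in("scene","top"):
    cv2.imwrite(f"pics/{n}0.png",vision.capture(n)[:,:,::-1]); print(vision.camera_info(n))
E
```

```text
pics
{'time': 0.0, 'joint_positions': array([-1.31997992e+00,  3.42721811e-01,  1.52507369e+00,  5.02932872e-06,
        1.27538036e+00, -1.46034025e-01]), 'dq': array([-0.00211214, -0.00052858,  0.00047796, -0.00060057, -0.00084036,
        0.00136259]), 'tau': array([-1.01857040e-03, -4.31249356e+01, -2.44216096e+01,  7.16721453e-02,
        5.60266385e-02, -1.13849144e-04]), 'tool_pos': array([ 202.8241339 , -483.79851619,  240.02563986]), 'tcp_rot': array([-1.57236198e+00,  2.35138633e-04, -2.74474387e+00]), 'contact_force': array([ 0.23669565, -0.61196505,  0.02850311]), 'moment': array([ 0.00581827, -0.01933548, -0.01104889]), 'grip_width': 91.8399807823402}
{'mtx': array([[355.14036584,   0.        , 250.6875457 ],
       [  0.        , 355.14036584, 195.15182547],
       [  0.        ,   0.        ,   1.        ]]), 'rvec': array([ 1.39635855,  2.45132875, -0.64166669]), 'tvec': array([ 284.3178222 , -349.29373867, 1301.48523948])}
{'mtx': array([[441.89642001,   0.        , 250.85208731],
       [  0.        , 441.89642001, 189.61617888],
       [  0.        ,   0.        ,   1.        ]]), 'rvec': array([ 2.14054873, -2.14515267,  0.16505739]), 'tvec': array([ -31.79233257,  519.63732361, 1578.60494706])}
```

View pics/scene0.png

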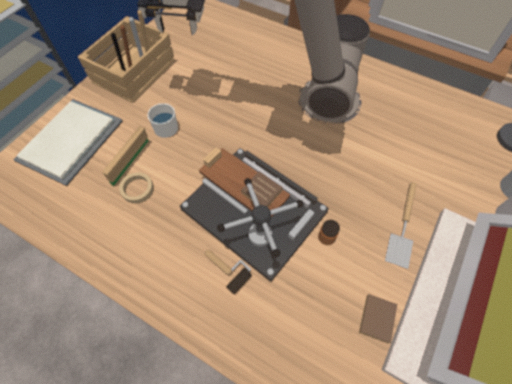

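View pics/top0.png

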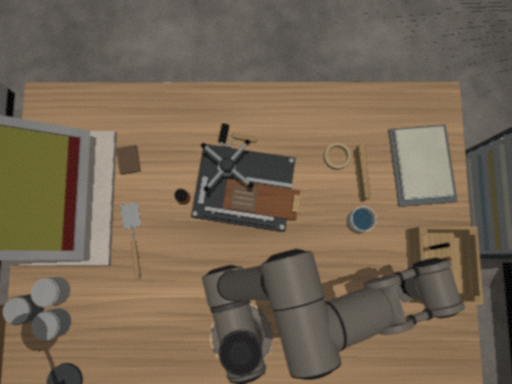

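Run:
```python
import cv2
a=cv2.imread("pics/top0.png")[110:240,160:310]
cv2.imwrite("pics/topc.png",cv2.resize(a,None,fx=5,fy=4.6,interpolation=cv2.INTER_CUBIC) if 0 else cv2.resize(a,(690,598),interpolation=cv2.INTER_CUBIC))
b=cv2.imread("pics/scene0.png")[140:300,170:350]
cv2.imwrite("pics/scenec.png",cv2.resize(b,None,fx=3.7,fy=3.7,interpolation=cv2.INTER_CUBIC))
```

```text
(no output)
```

View pics/topc.png

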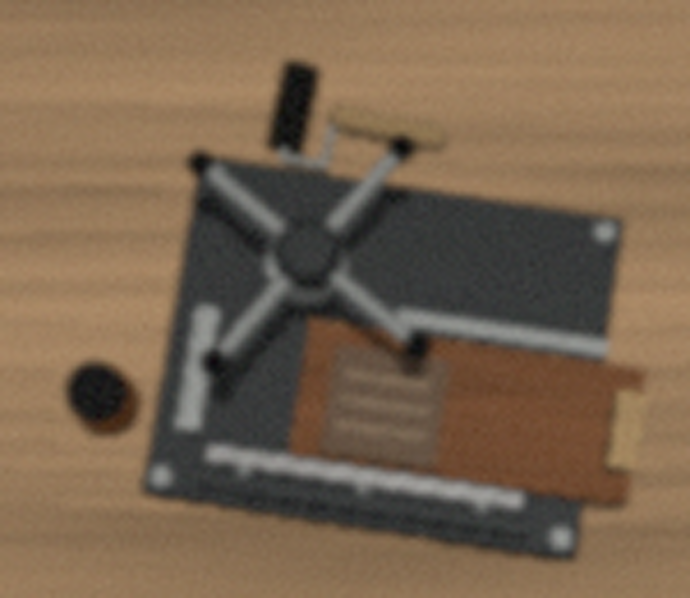

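View pics/scenec.png

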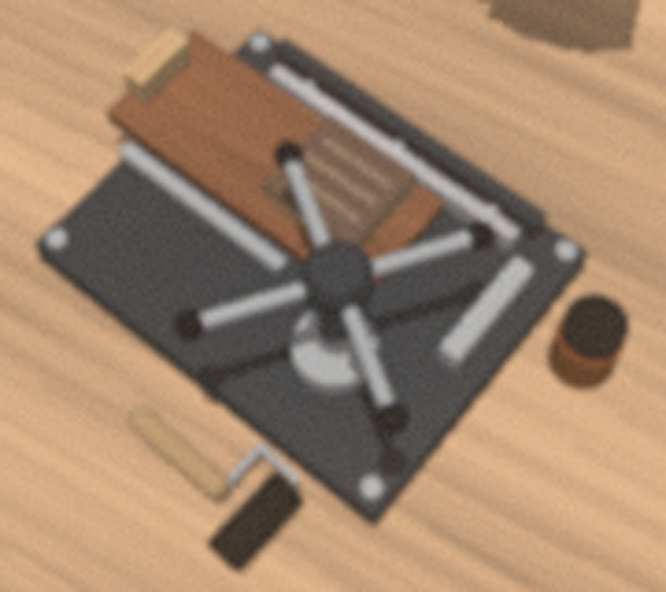

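```bash
cat > h.py <<'E'
import numpy as np,cv2
from scipy.optimize import least_squares
from plant import bot,vision
def proj(n,P,ci=None):
    ci=ci or vision.camera_info(n)
    return cv2.projectPoints(np.array(P,float).reshape(-1,1,3),ci['rvec'],ci['tvec'],ci['mtx'],None)[0].reshape(-1,2)
def J2W(p,P):
    P=np.array(P,float).reshape(-1,3);c,s=np.cos(p[2]),np.sin(p[2])
    return np.c_[p[0]+c*P[:,0]-s*P[:,1],p[1]+s*P[:,0]+c*P[:,1],P[:,2]]
E
python3 - <<'E'
from h import *
T=lambda u,v:(u/4.6+160,v/4.6+110)
S=lambda u,v:(u/3.7+170,v/3.7+140)
jt=[((-240,-90,30),T(625,217)),((-240,190,30),T(575,557)),((110,190,30),T(145,491)),((0,0,145),T(307,250))]
js=[((-240,-90,30),S(40,246)),((110,-90,30),S(375,523)),((110,190,30),S(585,256)),((0,0,145),S(338,272))]
bt=[T(415,345),T(402,146),T(200,162),T(213,362)]
bs=[S(288,153),S(188,325),S(392,417),S(482,237)]
ct=[((135,30,48),T(610,468)),((135,-30,48),T(616,388)),((135,55,18),T(626,505)),((135,-55,18),T(644,370))]  # carrier outer (x=-135)
cs=[((-135,-55,18),S(108,113)),((-135,55,18),S(195,32)),((-135,-30,48),S(125,70)),((-135,30,48),S(182,30))]
ct=[((-135,b,c),q) for (a,b,c),q in [((0,30,48),T(610,468)),((0,-30,48),T(616,388)),((0,55,18),T(626,505)),((0,-55,18),T(644,370))]]
def res(p,full=False):
    out=[]
    for n,j,b,c in(("top",jt,bt,ct),("scene",js,bs,cs)):
        out.append(proj(n,J2W(p[:3],[x for x,_ in j]))-[q for _,q in j])
        a=p[3]-np.arange(4)*np.pi/2
        out.append(proj(n,J2W(p[:3],np.c_[108*np.cos(a),108*np.sin(a),135+0*a]))-b)
        L=J2W(p[4:7],[x for x,_ in c]);L[:,2]+=30
        out.append(proj(n,J2W(p[:3],L))-[q for _,q in c])
    return out if full else np.concatenate(out).ravel()
best=min((least_squares(res,[600,0,1.4,a,-130,88,0],loss='soft_l1') for a in np.arange(-3,3.2,.4)),key=lambda r:r.cost)
np.set_printoptions(precision=3,suppress=True)
print(best.x,best.cost)
for r in res(best.x,True):print(r.round(1).tolist())
np.save("p.npy",best.x)
p=best.x
print("cleat",J2W(p[:3],J2W(p[4:7],[(-135,0,48)])+[0,0,30]))
a=p[3]-np.arange(4)*np.pi/2
print("balls",J2W(p[:3],np.c_[108*np.cos(a),108*np.sin(a),135+0*a]))
E
```

```text
Traceback (most recent call last):
  File "h.py", line 5, in proj
    ci=ci or vision.camera_info(n)
             ~~~~~~~~~~~~~~~~~~^^^
ValueError: time passes only in moves, steps and waits
```

```bash
cat > h.py <<'E'
import numpy as np,cv2
from scipy.optimize import least_squares
from plant import bot,vision
CI={}
def proj(n,P,ci=None):
    if ci is None:
        if n not in CI: CI[n]=vision.camera_info(n)
        ci=CI[n]
    return cv2.projectPoints(np.array(P,float).reshape(-1,1,3),ci['rvec'],ci['tvec'],ci['mtx'],None)[0].reshape(-1,2)
def J2W(p,P):
    P=np.array(P,float).reshape(-1,3);c,s=np.cos(p[2]),np.sin(p[2])
    return np.c_[p[0]+c*P[:,0]-s*P[:,1],p[1]+s*P[:,0]+c*P[:,1],P[:,2]]
def W2J(p,P):
    P=np.array(P,float).reshape(-1,3);c,s=np.cos(p[2]),np.sin(p[2]);d=P-[p[0],p[1],0]
    return np.c_[c*d[:,0]+s*d[:,1],-s*d[:,0]+c*d[:,1],P[:,2]]
E
cat > fit.py <<'E'
from h import *
T=lambda u,v:(u/4.6+160,v/4.6+110)
S=lambda u,v:(u/3.7+170,v/3.7+140)
jt=[((-240,-90,30),T(625,217)),((-240,190,30),T(575,557)),((110,190,30),T(145,491)),((0,0,145),T(307,250))]
js=[((-240,-90,30),S(40,246)),((110,-90,30),S(375,523)),((110,190,30),S(585,256)),((0,0,145),S(338,272))]
bt=[T(415,345),T(402,146),T(200,162),T(213,362)]
bs=[S(288,153),S(188,325),S(392,417),S(482,237)]
cs=[((-135,-55,18),S(108,113)),((-135,55,18),S(195,32)),((-135,-30,48),S(125,70)),((-135,30,48),S(182,30))]
ct=[((-135,b,c),q) for (a,b,c),q in [((0,30,48),T(610,468)),((0,-30,48),T(616,388)),((0,55,18),T(626,505)),((0,-55,18),T(644,370))]]
def res(p,full=False):
    out=[]
    for n,j,b,c in(("top",jt,bt,ct),("scene",js,bs,cs)):
        out.append(proj(n,J2W(p[:3],[x for x,_ in j]))-[q for _,q in j])
        a=p[3]+np.arange(4)*np.pi/2
        out.append(proj(n,J2W(p[:3],np.c_[108*np.cos(a),108*np.sin(a),135+0*a]))-b)
        L=J2W(p[4:7],[x for x,_ in c]);L[:,2]+=30
        out.append(proj(n,J2W(p[:3],L))-[q for _,q in c])
    return out if full else np.concatenate(out).ravel()
best=min((least_squares(res,[600,0,1.4,a,-130,88,0],loss='soft_l1') for a in np.arange(-3,3.2,.4)),key=lambda r:r.cost)
np.set_printoptions(precision=3,suppress=True)
print(best.x,best.cost)
for r in res(best.x,True):print(r.round(1).tolist())
np.save("p.npy",best.x)
p=best.x
print("cleat",J2W(p[:3],J2W(p[4:7],[(-135,0,48)])+[0,0,30]))
a=p[3]+np.arange(4)*np.pi/2
print("balls",J2W(p[:3],np.c_[108*np.cos(a),108*np.sin(a),135+0*a]))
E
python3 fit.py
```

```text
[ 592.208   52.074    1.418   -3.699 -131.124   85.096   -0.033] 17.758573010181077
[[-0.6, -0.4], [-0.1, 0.1], [-1.6, 0.1], [-0.5, -0.1]]
[[-0.2, -0.2], [-0.8, 0.1], [-0.4, -0.1], [-0.5, -0.5]]
[[3.1, 0.0], [4.6, 1.0], [-2.4, -0.4], [-1.3, -0.7]]
[[-2.8, -0.7], [-0.2, -1.6], [1.1, -1.7], [-0.4, 0.1]]
[[-0.1, 0.4], [0.1, -0.3], [-0.5, 0.2], [-0.9, -0.5]]
[[0.2, -0.2], [1.2, -0.0], [0.2, 0.8], [-1.5, -0.4]]
cleat [[ 463.275 -197.262   78.   ]]
balls [[521.782 -29.805 135.   ]
 [674.087 -18.353 135.   ]
 [662.635 133.952 135.   ]
 [510.33  122.5   135.   ]]
```

```bash
sed -i 's/T(610,468)/T(635,470)/;s/T(616,388)/T(643,391)/' fit.py; python3 fit.py
```

```text
[ 592.208   52.074    1.418    8.867 -134.764   88.859   -0.006] 11.654786742151728
[[-0.6, -0.4], [-0.1, 0.1], [-1.6, 0.1], [-0.5, -0.1]]
[[-0.2, -0.2], [-0.8, 0.1], [-0.4, -0.1], [-0.5, -0.5]]
[[-1.1, -0.1], [-0.5, 0.5], [-1.0, -0.1], [-0.6, -0.5]]
[[-2.8, -0.7], [-0.2, -1.6], [1.1, -1.7], [-0.4, 0.1]]
[[-0.1, 0.4], [0.1, -0.3], [-0.5, 0.2], [-0.9, -0.5]]
[[-0.3, -0.6], [0.0, -0.9], [-0.5, 0.3], [-2.5, -1.2]]
cleat [[ 462.532 -200.901   78.   ]]
balls [[521.782 -29.805 135.   ]
 [674.087 -18.353 135.   ]
 [662.635 133.952 135.   ]
 [510.33  122.5   135.   ]]
```

```bash
cat >> h.py <<'E'
from scipy.spatial.transform import Rotation as Ro
np.set_printoptions(precision=3,suppress=True)
def cmd(xyz,yaw,o=None):
    o=o or bot.get_obs()
    R=Ro.from_euler('xyz',o['tcp_rot']).as_matrix()
    d=R.T@(np.array(xyz)-o['tool_pos'])/10
    y0=np.arctan2(R[1,0],R[0,0])
    a=-(yaw-y0); a=(a+np.pi)%(2*np.pi)-np.pi
    return d.round(2).tolist(),round(a,3)
def st():
    o=bot.get_obs();p=np.load('p.npy')
    print("t",round(o['time'],2),"tcp",o['tool_pos'].round(1),"rot",o['tcp_rot'].round(3),"F",o['contact_force'].round(1),"M",o['moment'].round(2),"jig",W2J(p[:3],o['tool_pos'])[0].round(1),"q6",o['joint_positions'][5].round(2))
    return o
E
python3 -c "
from h import *
o=st();print(cmd((455,-250,150),-1.724,o))"
```

```text
t 0.1 tcp [ 202.8 -483.9  240.1] rot [-1.572  0.    -2.745] F [0.1 0.9 0.1] M [-0.02 -0.04 -0.04] jig [-589.   303.3  240.1] q6 -0.15
([-32.29, 9.03, -11.81], np.float64(-1.021))
```

>>> apply_moves(
  rows=[
    [[-32.3,9.0,-11.8],-1.021,0],
    [[-32.3,9.0,-11.8],-1.021,0],
    [[-32.3,9.0,-11.8],-1.021,0],
    [[-32.3,9.0,-11.8],-1.021,0],
    [[-32.3,9.0,-11.8],-1.021,0],
  ],
)

```text
time: 0.72
tool_pos: [425.5, -277.1, 160.7]
tcp_rot: [-1.571, 0.001, -1.801]
contact_force: [2.0, -0.4, 0.4]
grip_width: 46.7
```

```bash
python3 -c "
from h import *
o=st();print(cmd((455,-250,64),-1.724,o))"
```

```text
t 0.72 tcp [ 425.5 -277.1  160.7] rot [-1.571  0.001 -1.801] F [ 2.  -0.4  0.4] M [-0.06 -0.05  0.  ] jig [-350.7  114.6  160.7] q6 -0.5
([-3.3, 9.67, 2.26], np.float64(-0.077))
```

>>> apply_moves(
  rows=[
    [[-3.3,2.0,2.3],-0.077,0],
    [[-3.3,5.0,2.3],-0.077,0],
    [[-3.3,9.7,2.3],-0.077,0],
    [[-3.3,9.7,2.3],-0.077,0],
    [[-3.3,9.7,2.3],-0.077,0],
  ],
)

```text
time: 1.35
tool_pos: [455.9, -250.6, 64.8]
tcp_rot: [-1.57, 0.001, -1.725]
contact_force: [0.9, 0.7, -0.4]
grip_width: 0.8
```

```bash
python3 -c "
from h import *
o=st();cv2.imwrite('pics/w1.png',vision.capture('wrist')[:,:,::-1]);cv2.imwrite('pics/s1.png',cv2.resize(vision.capture('scene')[120:310,150:350,::-1],None,fx=3,fy=3,interpolation=2))"
```

```text
t 1.35 tcp [ 455.9 -250.6   64.8] rot [-1.57   0.001 -1.725] F [ 0.9  0.7 -0.4] M [ 0.05 -0.04 -0.02] jig [-319.9   88.7   64.8] q6 -0.5
```

View pics/w1.png

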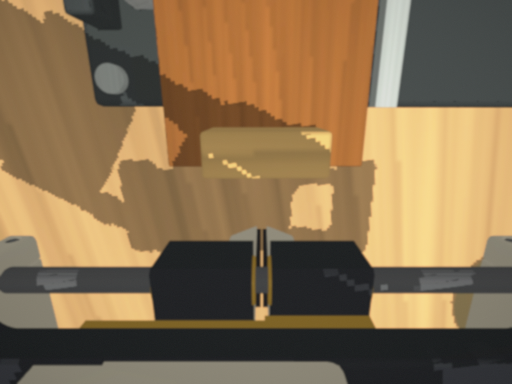

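View pics/s1.png

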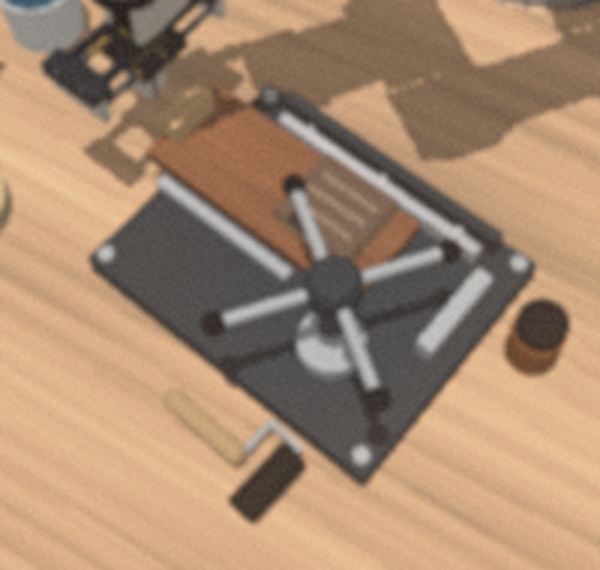

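>>> apply_moves(
  rows=[
    [[-2.0,0,0.0],0,0],
    [[-3.4,0,0.0],0,0],
    [[-3.7,0,0],0,0],
    [[-4.0,0,0],0,0],
    [[-4.3,0,0],0,0],
  ],
)

```text
time: 2.08
tool_pos: [463.2, -208.9, 65.8]
tcp_rot: [-1.568, -0.001, -1.725]
contact_force: [-1.0, -2.7, 2.6]
grip_width: 0.5
```

```bash
python3 -c "
from h import *
o=st();print(cmd(J2W(np.load('p.npy')[:3],(-225,88,64))[0],-1.724,o))"
```

```text
t 2.08 tcp [ 463.2 -208.9   65.8] rot [-1.568 -0.001 -1.725] F [-1.  -2.7  2.6] M [-0.56 -0.01  0.02] jig [-277.5   87.8   65.8] q6 -0.42
([-5.25, 0.18, -0.03], np.float64(-0.001))
```

>>> apply_moves(
  rows=[
    [[-0.5,0.1,0],0,0],
    [[-1.0,0.1,0],0,0],
    [[-1.5,0.1,0],0,0],
    [[-2.0,0.1,0],0,0],
    [[-2.5,0.1,0],0,0],
  ],
)

```text
time: 2.7
tool_pos: [467.1, -183.7, 64.7]
tcp_rot: [-1.568, -0.001, -1.725]
contact_force: [-0.9, -3.5, 1.9]
grip_width: 0.2
```

>>> apply_moves(
  rows=[
    [[-0.5,0.1,0],0,0],
    [[-1.0,0.1,0],0,0],
    [[-1.5,0.1,0],0,0],
    [[-2.0,0.1,0],0,0],
    [[-2.5,0.1,0],0,0],
  ],
)

```text
time: 3.32
tool_pos: [470.8, -158.6, 63.6]
tcp_rot: [-1.568, -0.001, -1.725]
contact_force: [0.0, -3.4, 1.3]
grip_width: 0.5
```

```bash
python3 -c "
from h import *
o=st()"
```

```text
t 3.33 tcp [ 470.8 -158.6   63.6] rot [-1.568 -0.001 -1.725] F [ 0.  -3.4  1.3] M [-0.46 -0.02  0.  ] jig [-226.7   87.9   63.6] q6 -0.33
```

17 mm to go nominally; slow down.

>>> apply_moves(
  rows=[
    [[-0.25,0,0],0,0],
    [[-0.5,0,0],0,0],
    [[-0.75,0,0],0,0],
    [[-0.95,0,0],0,0],
    [[-1.1,0,0],0,0],
  ],
)

```text
time: 3.95
tool_pos: [472.5, -147.6, 63.6]
tcp_rot: [-1.568, -0.001, -1.725]
contact_force: [-0.8, -3.4, 2.6]
grip_width: 0.2
```

>>> apply_moves(
  rows=[
    [[-0.1,0,0],0,0],
    [[-0.2,0,0],0,0],
    [[-0.3,0,0],0,0],
  ],
)

```text
time: 4.32
tool_pos: [473.0, -144.7, 63.6]
tcp_rot: [-1.568, -0.001, -1.725]
contact_force: [-0.2, -3.8, 2.0]
grip_width: 0.5
```

>>> apply_moves(
  rows=[
    [[-0.1,0,0],0,0],
    [[-0.2,0,0],0,0],
  ],
)

```text
time: 4.58
tool_pos: [473.1, -143.8, 63.6]
tcp_rot: [-1.568, -0.003, -1.724]
contact_force: [-4.4, -13.3, 1.2]
grip_width: 0.4
```

>>> apply_moves(
  rows=[
    [[-0.1,0,0],0,0],
    [[-0.2,0,0],0,0],
  ],
)

```text
time: 4.82
tool_pos: [473.2, -143.8, 63.7]
tcp_rot: [-1.568, -0.006, -1.723]
contact_force: [-5.7, -17.0, 0.6]
grip_width: 0.7
```

```bash
python3 -c "
from h import *
o=st()"
```

```text
t 4.83 tcp [ 473.2 -143.8   63.7] rot [-1.568 -0.006 -1.723] F [ -5.7 -17.    0.6] M [-2.69  0.8  -0.12] jig [-211.7   87.8   63.7] q6 -0.29
```

>>> apply_moves(
  rows=[
    [[1.0,0,0],0,0],
    [[3.5,0,0],0,0],
    [[4.0,-6,0],0,0],
    [[4.0,-11.5,0],0,0],
    [[4.0,-11.5,0],0,0],
  ],
)

```text
time: 5.45
tool_pos: [468.8, -183.4, 182.8]
tcp_rot: [-1.56, -0.008, -1.723]
contact_force: [-0.1, -0.5, 0.0]
grip_width: 0.4
```

```bash
cat >> h.py <<'E'
def at(phi,r=85,back=25,z=126,o=None):
    p=np.load('p.npy')
    t=np.array([np.sin(phi),-np.cos(phi)]);u=np.array([np.cos(phi),np.sin(phi)])
    return cmd(np.r_[p[:2]+r*u-back*t,z],phi,o)
E
python3 -c "
from h import *
o=st();cv2.imwrite('pics/t2.png',cv2.resize(vision.capture('top')[110:240,160:310,::-1],(690,598),interpolation=2))
cv2.imwrite('pics/s2.png',cv2.resize(vision.capture('scene')[140:300,170:350,::-1],None,fx=3.7,fy=3.7,interpolation=2))
print(at(-.711,85,40,175),at(-.711,85,40,126))"
```

```text
t 5.45 tcp [ 468.8 -183.4  182.8] rot [-1.56  -0.008 -1.723] F [-0.1 -0.5  0. ] M [-0.03 -0.06  0.05] jig [-251.5   86.1  182.8] q6 -0.37
([-23.94, 0.29, 18.19], np.float64(-1.012)) ([-23.97, 5.19, 18.17], np.float64(-1.012))
```

View pics/t2.png

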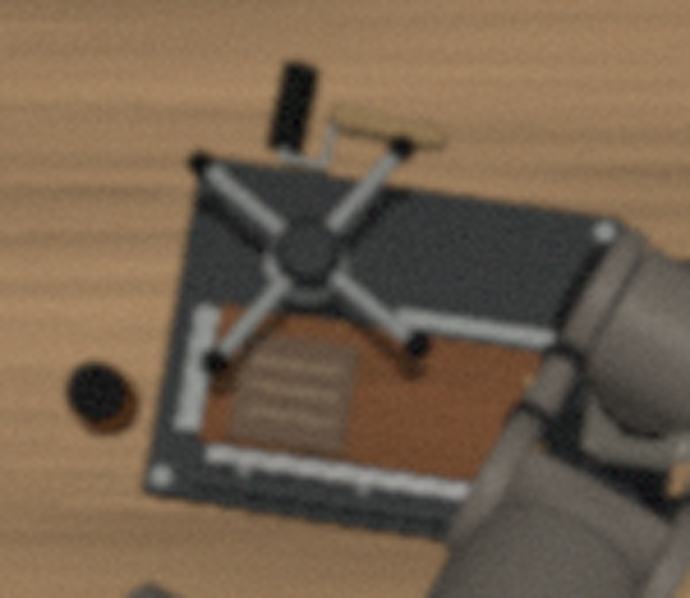

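View pics/s2.png

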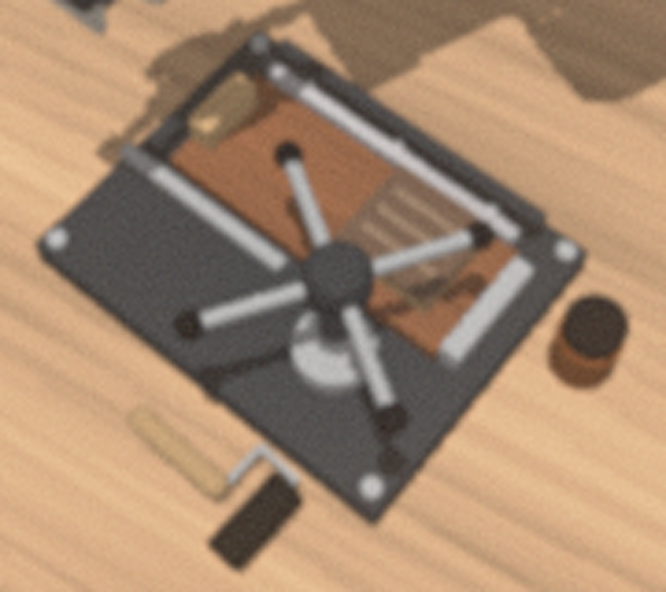

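>>> apply_moves(
  rows=[
    [[-24.0,0.3,18.2],-1.012,0],
    [[-24.0,0.3,18.2],-1.012,0],
    [[-24.0,0.3,18.2],-1.012,0],
    [[-24.0,0.3,18.2],-1.012,0],
    [[-24.0,0.3,18.2],-1.012,0],
  ],
)

```text
time: 6.18
tool_pos: [683.2, 29.8, 171.9]
tcp_rot: [-1.576, -0.002, -0.778]
contact_force: [0.6, -0.7, 0.3]
grip_width: 0.2
```

>>> apply_moves(
  rows=[
    [[0,0,0],0,0],
  ],
)

```text
time: 6.3
tool_pos: [683.7, 33.3, 168.2]
tcp_rot: [-1.578, 0.002, -0.773]
contact_force: [-0.4, -0.8, 0.1]
grip_width: 0.0
```

```bash
python3 -c "
from h import *
o=st()
print(at(-.711,85,40,175),at(-.711,85,40,126))"
```

```text
t 6.3 tcp [683.7  33.3 168.2] rot [-1.578  0.002 -0.773] F [-0.4 -0.8  0.1] M [ 0.03 -0.15 -0.05] jig [ -4.6 -93.3 168.2] q6 -0.86
([0.38, -0.68, -0.53], np.float64(-0.062)) ([0.39, 4.22, -0.49], np.float64(-0.062))
```

>>> apply_moves(
  rows=[
    [[0.4,0,-0.5],-0.06,0],
    [[0.4,4.2,-0.5],-0.06,0],
    [[0.4,4.2,-0.5],-0.06,0],
    [[0.4,4.2,-0.5],-0.06,0],
  ],
)

```text
time: 6.8
tool_pos: [682.6, 26.4, 126.5]
tcp_rot: [-1.578, 0.003, -0.714]
contact_force: [0.6, -1.0, -0.7]
grip_width: 0.5
```

```bash
cat >> h.py <<'E'
def phi_now(o):
    p=np.load('p.npy');R=Ro.from_euler('xyz',o['tcp_rot']).as_matrix();y=np.arctan2(R[1,0],R[0,0])
    d=o['tool_pos'][:2]-p[:2];u=np.array([np.cos(y),np.sin(y)]);t=np.array([u[1],-u[0]])
    F=o['contact_force'][:2]
    print("yaw",y.round(3),"r",(d@u).round(1),"back",(-d@t).round(1),"Ftan",(-F@t).round(1),"Frad",(F@u).round(1))
    return y
E
python3 -c "
from h import *
o=st();phi_now(o);cv2.imwrite('pics/w3.png',vision.capture('wrist')[:,:,::-1])
for b in (30,26,24,22): print(b,at(-.711,85,b,126,o))"
```

```text
t 6.8 tcp [682.6  26.4 126.5] rot [-1.578  0.003 -0.714] F [ 0.6 -1.  -0.7] M [ 0.06 -0.2   0.02] jig [-11.6 -93.3 126.5] q6 -0.93
yaw -0.714 r 85.2 back 39.7 Ftan -0.4 Frad 1.1
30 ([-0.03, 0.05, -0.95], np.float64(-0.003))
26 ([-0.02, 0.06, -1.35], np.float64(-0.003))
24 ([-0.02, 0.06, -1.55], np.float64(-0.003))
22 ([-0.02, 0.06, -1.75], np.float64(-0.003))
```

View pics/w3.png

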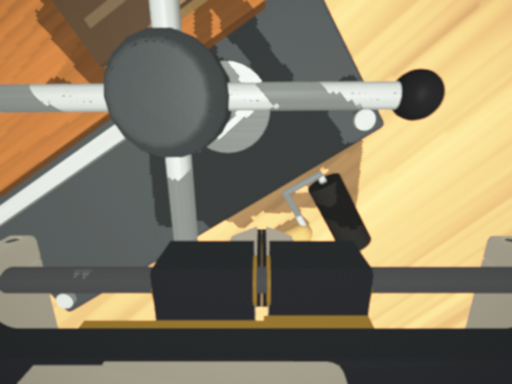

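```bash
python3 -c "
from h import *
o=bot.get_obs();p=np.load('p.npy');ci=vision.camera_info('wrist')
u=lambda r,z,a:np.r_[p[:2]+r*np.array([np.cos(a),np.sin(a)]),z]
print('spoke r50,85,108',proj('',[u(50,135,-.711),u(85,135,-.711),u(108,135,-.711),u(108,135,.86)],ci))
R=Ro.from_euler('xyz',o['tcp_rot']).as_matrix();T=o['tool_pos']
for y in (14,0,-20,-40,-52):
  print(y,proj('',[T+R@np.array([x,y,z]) for x in(-9.5,9.5) for z in (-19,19)],ci).round(0).tolist())
R2=cv2.Rodrigues(ci['rvec'])[0];print('cam in tool',R.T@(-R2.T@ci['tvec']-T))
"
```

```text
spoke r50,85,108 [[181.767 198.679]
 [187.131 261.081]
 [190.286 297.796]
 [414.079  91.934]]
14 [[230.0, 229.0], [294.0, 229.0], [231.0, 258.0], [293.0, 258.0]]
0 [[227.0, 240.0], [297.0, 240.0], [229.0, 270.0], [295.0, 270.0]]
-20 [[223.0, 258.0], [301.0, 258.0], [224.0, 292.0], [300.0, 292.0]]
-40 [[217.0, 282.0], [308.0, 282.0], [219.0, 320.0], [306.0, 320.0]]
-52 [[212.0, 301.0], [313.0, 301.0], [214.0, 341.0], [310.0, 341.0]]
cam in tool [ -79.383 -144.107   -0.414]
```

>>> apply_moves(
  rows=[
    [[0,0,-0.9],0,0],
    [[0,0,-1.3],0,0],
    [[0,0,-1.5],0,0],
  ],
)

```text
time: 7.22
tool_pos: [673.3, 14.6, 128.1]
tcp_rot: [-1.577, 0.001, -0.714]
contact_force: [0.4, -0.1, -0.6]
grip_width: 0.3
```

```bash
python3 -c "
from h import *
o=st();phi_now(o)
for a in (-.78,-.85,-.92,-.99,-1.06): print(a,at(a,85,25,126,o))"
```

```text
t 7.22 tcp [673.3  14.6 128.1] rot [-1.577  0.001 -0.714] F [ 0.4 -0.1 -0.6] M [ 0.   -0.13  0.01] jig [-24.7 -85.8 128.1] q6 -0.95
yaw -0.714 r 85.8 back 24.8 Ftan 0.2 Frad 0.3
-0.78 ([0.07, 0.21, -0.54], np.float64(0.066))
-0.85 ([0.18, 0.22, -1.15], np.float64(0.136))
-0.92 ([0.25, 0.22, -1.77], np.float64(0.206))
-0.99 ([0.28, 0.22, -2.39], np.float64(0.276))
-1.06 ([0.27, 0.23, -3.01], np.float64(0.346))
```

>>> apply_moves(
  rows=[
    [[0.07,0.1,-0.54],0.066,0],
    [[0.18,0.2,-1.15],0.136,0],
    [[0.25,0.2,-1.77],0.206,0],
    [[0.28,0.2,-2.39],0.276,0],
    [[0.27,0.2,-3.01],0.346,0],
  ],
)

```text
time: 7.85
tool_pos: [656.5, -9.7, 127.1]
tcp_rot: [-1.574, -0.003, -1.062]
contact_force: [3.1, 2.2, 0.2]
grip_width: 0.3
```

```bash
python3 -c "
from h import *
o=st();y=phi_now(o)
for a in np.arange(1,6)*-.08-1.06: print(a,at(a,85,25,126,o))"
```

```text
t 7.85 tcp [656.5  -9.7 127.1] rot [-1.574 -0.003 -1.062] F [3.1 2.2 0.2] M [ 0.3  -0.48  0.04] jig [-51.3 -72.9 127.1] q6 -0.64
yaw -1.062 r 85.3 back 26.0 Ftan 3.7 Frad -0.4
-1.1400000000000001 ([0.14, 0.12, -0.77], np.float64(0.078))
-1.22 ([0.26, 0.12, -1.47], np.float64(0.158))
-1.3 ([0.32, 0.12, -2.18], np.float64(0.238))
-1.3800000000000001 ([0.33, 0.12, -2.89], np.float64(0.318))
-1.46 ([0.28, 0.12, -3.59], np.float64(0.398))
```

>>> apply_moves(
  rows=[
    [[0.14,0.1,-0.77],0.078,0],
    [[0.26,0.1,-1.47],0.158,0],
    [[0.32,0.1,-2.18],0.238,0],
    [[0.33,0.1,-2.89],0.318,0],
    [[0.28,0.1,-3.6],0.398,0],
  ],
)

```text
time: 8.48
tool_pos: [627.3, -29.6, 127.1]
tcp_rot: [-1.569, -0.004, -1.463]
contact_force: [2.8, 1.5, 1.5]
grip_width: 0.3
```

```bash
python3 -c "
from h import *
o=st();y=phi_now(o)
for a in np.arange(1,6)*-.08-1.46: print(a,at(a,85,25,126,o))"
```

```text
t 8.47 tcp [627.3 -29.6 127.1] rot [-1.569 -0.004 -1.463] F [2.8 1.5 1.5] M [ 0.27 -0.49 -0.06] jig [-75.3 -47.1 127.1] q6 -0.27
yaw -1.463 r 85.0 back 26.1 Ftan 3.0 Frad -1.2
-1.54 ([0.17, 0.11, -0.77], np.float64(0.077))
-1.6199999999999999 ([0.29, 0.11, -1.47], np.float64(0.157))
-1.7 ([0.35, 0.11, -2.18], np.float64(0.237))
-1.78 ([0.36, 0.11, -2.89], np.float64(0.317))
-1.8599999999999999 ([0.31, 0.11, -3.59], np.float64(0.397))
```

>>> apply_moves(
  rows=[
    [[0.17,0.1,-0.77],0.078,0],
    [[0.29,0.1,-1.47],0.158,0],
    [[0.35,0.1,-2.18],0.238,0],
    [[0.36,0.1,-2.89],0.318,0],
    [[0.31,0.1,-3.6],0.398,0],
  ],
)

```text
time: 9.1
tool_pos: [593.0, -36.5, 127.1]
tcp_rot: [-1.564, -0.002, -1.863]
contact_force: [2.9, 1.5, -0.2]
grip_width: 0.6
```

>>> apply_moves(
  rows=[
    [[0.17,0.1,-0.77],0.078,0],
    [[0.29,0.1,-1.47],0.158,0],
    [[0.35,0.1,-2.18],0.238,0],
    [[0.36,0.1,-2.89],0.318,0],
    [[0.31,0.1,-3.6],0.398,0],
  ],
)

```text
time: 9.72
tool_pos: [558.9, -29.4, 127.0]
tcp_rot: [-1.56, 0.003, -2.264]
contact_force: [3.4, -0.5, 1.8]
grip_width: 0.5
```

```bash
python3 -c "
from h import *
o=st();y=phi_now(o)
print(at(y,85,35,126,o))
print(at(-1.1,85,38,180,o))"
```

```text
t 9.72 tcp [558.9 -29.4 127. ] rot [-1.56   0.003 -2.264] F [ 3.4 -0.5  1.8] M [-0.06 -0.58 -0.04] jig [-85.6  20.5 127. ] q6 0.51
yaw -2.264 r 83.9 back 26.5 Ftan 2.9 Frad -1.8
([0.11, 0.11, 0.85], np.float64(0.0))
([-8.54, -5.2, 6.72], np.float64(-1.164))
```

>>> apply_moves(
  rows=[
    [[0,0,1.2],0,0],
    [[0,-5.3,1.2],0,0],
    [[0,-5.3,1.2],0,0],
  ],
)

```text
time: 10.1
tool_pos: [570.6, -37.9, 184.1]
tcp_rot: [-1.553, 0.007, -2.263]
contact_force: [0.3, -0.0, -0.9]
grip_width: 0.5
```

```bash
python3 -c "
from h import *
o=st()
print(at(-.70,85,40,178,o))"
```

```text
t 10.1 tcp [570.6 -37.9 184.1] rot [-1.553  0.007 -2.263] F [ 0.3 -0.  -0.9] M [-0.02 -0.    0.01] jig [-92.2   7.7 184.1] q6 0.49
([-12.23, 0.78, 4.44], np.float64(-1.563))
```

>>> apply_moves(
  rows=[
    [[-3,0.5,1],-0.18,0],
    [[-6,0.5,2],-0.4,0],
    [[-9,0.7,3.3],-0.6,0],
    [[-12.2,0.7,4.4],-1.0,0],
    [[-12.2,0.7,4.4],-1.563,0],
  ],
)

```text
time: 10.72
tool_pos: [683.9, 28.9, 177.0]
tcp_rot: [-1.555, -0.01, -1.324]
contact_force: [-0.2, 0.2, -0.5]
grip_width: 0.5
```

>>> apply_moves(
  rows=[
    [[0,0,0],-0.187,0],
    [[0,0,0],-0.374,0],
    [[0,0,0],-0.561,0],
    [[0,0,0],-0.63,0],
  ],
)

```text
time: 11.22
tool_pos: [684.1, 28.4, 175.8]
tcp_rot: [-1.565, -0.016, -0.689]
contact_force: [-0.7, -1.0, 0.6]
grip_width: 0.5
```

```bash
python3 -c "
from h import *
o=st();phi_now(o)
print(at(-.70,85,40,178,o),at(-.70,85,40,126,o))"
```

```text
t 11.22 tcp [684.1  28.4 175.8] rot [-1.565 -0.016 -0.689] F [-0.7 -1.   0.6] M [ 0.07 -0.18 -0.03] jig [ -9.4 -94.4 175.8] q6 -0.95
yaw -0.689 r 85.9 back 40.2 Ftan -1.2 Frad 0.1
([-0.05, -0.22, -0.11], np.float64(0.011)) ([-0.13, 4.98, -0.14], np.float64(0.011))
```

>>> apply_moves(
  rows=[
    [[-0.1,2.5,-0.1],0.01,0],
    [[-0.1,5.0,-0.1],0.01,0],
    [[-0.1,5.0,-0.5],0.01,0],
    [[-0.1,5.0,-1.0],0.01,0],
  ],
)

```text
time: 11.72
tool_pos: [678.1, 20.6, 126.2]
tcp_rot: [-1.564, -0.017, -0.699]
contact_force: [0.4, -1.0, 0.5]
grip_width: 0.7
```

```bash
python3 -c "
from h import *
o=st();phi_now(o)
for a in np.arange(1,6)*-.06-.70: print(a,at(a,85,26,126,o))"
```

```text
t 11.72 tcp [678.1  20.6 126.2] rot [-1.564 -0.017 -0.699] F [ 0.4 -1.   0.5] M [ 0.05 -0.12 -0.03] jig [-18.1 -89.7 126.2] q6 -0.95
yaw -0.699 r 86.1 back 31.1 Ftan -0.5 Frad 0.9
-0.76 ([0.04, 0.01, -1.04], np.float64(0.061))
-0.82 ([0.15, 0.01, -1.56], np.float64(0.121))
-0.8799999999999999 ([0.22, 0.01, -2.09], np.float64(0.181))
-0.94 ([0.27, 0.01, -2.62], np.float64(0.241))
-1.0 ([0.28, 0.0, -3.15], np.float64(0.301))
```

>>> apply_moves(
  rows=[
    [[0.0,0,-0.7],0.06,0],
    [[0.15,0,-1.3],0.12,0],
    [[0.22,0,-2.0],0.18,0],
    [[0.27,0,-2.62],0.24,0],
    [[0.28,0,-3.15],0.3,0],
  ],
)

```text
time: 12.35
tool_pos: [660.9, -5.3, 127.8]
tcp_rot: [-1.556, -0.015, -1.0]
contact_force: [1.7, 1.9, -0.5]
grip_width: 0.4
```

```bash
python3 -c "
from h import *
o=st();phi_now(o)
for a in np.arange(1,6)*-.05-1.0: print(a,at(a,85,26,126,o))"
```

```text
t 12.35 tcp [660.9  -5.3 127.8] rot [-1.556 -0.015 -1.   ] F [ 1.7  1.9 -0.5] M [ 0.41 -0.37 -0.04] jig [-46.2 -76.6 127.8] q6 -0.69
yaw -1.0 r 85.4 back 26.8 Ftan 2.4 Frad -0.7
-1.05 ([0.08, 0.17, -0.51], np.float64(0.05))
-1.1 ([0.18, 0.17, -0.95], np.float64(0.1))
-1.15 ([0.25, 0.16, -1.38], np.float64(0.15))
-1.2 ([0.31, 0.16, -1.82], np.float64(0.2))
-1.25 ([0.34, 0.15, -2.27], np.float64(0.25))
```

>>> apply_moves(
  rows=[
    [[0.08,0.15,-0.5],0.05,0],
    [[0.18,0.15,-0.95],0.1,0],
    [[0.25,0.15,-1.38],0.15,0],
    [[0.31,0.15,-1.82],0.2,0],
  ],
)

```text
time: 12.85
tool_pos: [648.4, -17.6, 127.9]
tcp_rot: [-1.549, -0.013, -1.201]
contact_force: [1.5, 2.3, -0.8]
grip_width: 0.5
```

```bash
python3 -c "
from h import *
o=st();phi_now(o)
for a in np.arange(1,5)*-.05-1.2: print(a,at(a,85,26,126,o))"
```

```text
t 12.85 tcp [648.4 -17.6 127.9] rot [-1.549 -0.013 -1.201] F [ 1.5  2.3 -0.8] M [ 0.43 -0.42  0.  ] jig [-60.3 -66.1 127.9] q6 -0.51
yaw -1.201 r 85.3 back 27.2 Ftan 2.2 Frad -1.6
-1.25 ([0.08, 0.18, -0.54], np.float64(0.049))
-1.3 ([0.18, 0.17, -0.98], np.float64(0.099))
-1.35 ([0.26, 0.16, -1.41], np.float64(0.149))
-1.4 ([0.31, 0.16, -1.86], np.float64(0.199))
```

>>> apply_moves(
  rows=[
    [[0.08,0.15,-0.52],0.05,0],
    [[0.18,0.15,-0.96],0.1,0],
    [[0.26,0.15,-1.4],0.15,0],
    [[0.31,0.15,-1.84],0.2,0],
  ],
)

```text
time: 13.35
tool_pos: [633.7, -27.2, 128.1]
tcp_rot: [-1.543, -0.009, -1.403]
contact_force: [3.6, 2.2, 1.1]
grip_width: 0.7
```

```bash
python3 -c "
from h import *
o=st();phi_now(o)
for a in np.arange(1,5)*-.05-1.4: print(a,at(a,85,26,126,o))"
```

```text
t 13.35 tcp [633.7 -27.2 128.1] rot [-1.543 -0.009 -1.403] F [3.6 2.2 1.1] M [ 0.35 -0.46 -0.02] jig [-72.  -53.1 128.1] q6 -0.33
yaw -1.403 r 85.1 back 27.7 Ftan 4.0 Frad -1.5
-1.45 ([0.1, 0.19, -0.58], np.float64(0.047))
-1.5 ([0.2, 0.18, -1.01], np.float64(0.097))
-1.5499999999999998 ([0.28, 0.17, -1.45], np.float64(0.147))
-1.5999999999999999 ([0.33, 0.16, -1.89], np.float64(0.197))
```

>>> apply_moves(
  rows=[
    [[0.09,0.15,-0.52],0.05,0],
    [[0.19,0.15,-0.96],0.1,0],
    [[0.27,0.15,-1.4],0.15,0],
    [[0.32,0.15,-1.84],0.2,0],
  ],
)

```text
time: 13.85
tool_pos: [618.0, -33.6, 128.3]
tcp_rot: [-1.535, -0.003, -1.604]
contact_force: [3.5, 2.3, 0.6]
grip_width: 0.6
```

```bash
python3 -c "
from h import *
o=st();phi_now(o)
for a in np.arange(1,5)*-.05-1.6: print(a,at(a,85,26,126,o))"
```

```text
t 13.85 tcp [618.  -33.6 128.3] rot [-1.535 -0.003 -1.604] F [3.5 2.3 0.6] M [ 0.31 -0.71  0.03] jig [-80.8 -38.5 128.3] q6 -0.15
yaw -1.604 r 84.8 back 28.7 Ftan 3.5 Frad -2.5
-1.6500000000000001 ([0.13, 0.21, -0.67], np.float64(0.046))
-1.7000000000000002 ([0.23, 0.19, -1.1], np.float64(0.096))
-1.75 ([0.31, 0.18, -1.54], np.float64(0.146))
-1.8 ([0.37, 0.16, -1.98], np.float64(0.196))
```

>>> apply_moves(
  rows=[
    [[0.09,0.15,-0.52],0.05,0],
    [[0.21,0.15,-0.96],0.1,0],
    [[0.29,0.15,-1.4],0.15,0],
    [[0.35,0.15,-1.84],0.2,0],
  ],
)

```text
time: 14.35
tool_pos: [603.1, -37.1, 128.8]
tcp_rot: [-1.525, 0.005, -1.806]
contact_force: [11.1, 0.7, -2.3]
grip_width: 0.6
```

```bash
python3 -c "
from h import *
o=st();phi_now(o)
for a in np.arange(1,5)*-.05-1.8: print(a,at(a,85,26,126,o))"
```

```text
t 14.35 tcp [603.1 -37.1 128.8] rot [-1.525  0.005 -1.806] F [11.1  0.7 -2.3] M [ 0.17 -1.75  0.02] jig [-86.4 -24.4 128.8] q6 0.04
yaw -1.806 r 84.1 back 31.4 Ftan 10.6 Frad -3.3
-1.85 ([0.2, 0.24, -0.93], np.float64(0.044))
-1.9000000000000001 ([0.3, 0.22, -1.36], np.float64(0.094))
-1.9500000000000002 ([0.37, 0.2, -1.8], np.float64(0.144))
-2.0 ([0.43, 0.18, -2.24], np.float64(0.194))
```

>>> apply_moves(
  rows=[
    [[0.08,0.1,-0.4],0,0],
    [[0.12,0.1,-0.6],0,0],
  ],
)

```text
time: 14.6
tool_pos: [601.1, -37.5, 130.2]
tcp_rot: [-1.514, 0.007, -1.806]
contact_force: [11.7, 1.0, -3.7]
grip_width: 0.1
```

```bash
python3 -c "
from h import *
o=st();phi_now(o)"
```

```text
t 14.6 tcp [601.1 -37.5 130.2] rot [-1.514  0.007 -1.806] F [11.7  1.  -3.7] M [ 0.14 -1.96  0.03] jig [-87.2 -22.4 130.2] q6 0.04
yaw -1.806 r 85.1 back 29.5 Ftan 11.2 Frad -3.7
```

>>> apply_moves(
  rows=[
    [[0.05,0.3,-0.5],0.02,0],
    [[0.08,0.4,-0.8],0.04,0],
  ],
)

```text
time: 14.85
tool_pos: [599.2, -37.9, 130.2]
tcp_rot: [-1.497, 0.011, -1.846]
contact_force: [13.1, -1.2, 6.4]
grip_width: 0.3
```

```bash
python3 -c "
from h import *
o=st();phi_now(o)"
```

```text
t 14.85 tcp [599.2 -37.9 130.2] rot [-1.497  0.011 -1.846] F [13.1 -1.2  6.4] M [-0.39 -1.99  0.04] jig [-87.9 -20.6 130.2] q6 0.08
yaw -1.846 r 84.7 back 31.2 Ftan 12.9 Frad -2.4
```

>>> apply_moves(
  rows=[
    [[0.05,0.0,-0.5],0.0,0],
    [[0.08,0.0,-0.8],0.0,0],
  ],
)

```text
time: 15.1
tool_pos: [596.6, -38.0, 133.2]
tcp_rot: [-1.482, 0.012, -1.846]
contact_force: [14.6, -2.3, -2.2]
grip_width: 0.3
```

```bash
cat >> h.py <<'E'
def tq(o):
    p=np.load('p.npy');R=Ro.from_euler('xyz',o['tcp_rot']).as_matrix()
    c=o['tool_pos']-19*R[:,2]-np.r_[p[:2],0];F=-o['contact_force']
    print("N at 85:",-(c[0]*F[1]-c[1]*F[0])/85,"|F|",np.linalg.norm(F))
E
python3 -c "
from h import *
o=st();phi_now(o);tq(o)"
```

```text
t 15.1 tcp [596.6 -38.  133.2] rot [-1.482  0.012 -1.846] F [14.6 -2.3 -2.2] M [-0.37 -2.36  0.02] jig [-88.4 -18.1 133.2] q6 0.08
yaw -1.846 r 85.5 back 28.7 Ftan 14.7 Frad -1.7
N at 85: 14.958103725020782 |F| 14.936063968351831
```

>>> apply_moves(
  rows=[
    [[0,0,1.0],0,0],
    [[0,0,2.0],0,0],
    [[0,-3,2.0],0,0],
    [[0,-8,2.0],0,0],
    [[0,-10,2.0],0,0],
  ],
)

```text
time: 15.72
tool_pos: [608.0, -42.5, 238.0]
tcp_rot: [-1.478, 0.012, -1.846]
contact_force: [0.1, 0.2, -0.2]
grip_width: 0.4
```

```bash
python3 -c "
from h import *
o=st()
R=Ro.from_euler('xyz',o['tcp_rot']).as_matrix();print('home shift',R.T@(np.array([330,-330,300])-o['tool_pos'])/10)"
```

```text
t 15.72 tcp [608.  -42.5 238. ] rot [-1.478  0.012 -1.846] F [ 0.1  0.2 -0.2] M [ 0.01 -0.04 -0.02] jig [-91.1 -30.  238. ] q6 0.08
home shift [ 35.137  -8.346 -18.258]
```

>>> apply_moves(
  rows=[
    [[35,-8.3,-18.2],0,0],
    [[35,-8.3,-18.2],0,0],
    [[35,-8.3,-18.2],0,0],
    [[35,-8.3,-18.2],0,0],
    [[35,-8.3,-18.2],0,0],
  ],
)

```text
time: 16.35
tool_pos: [391.6, -265.7, 285.8]
tcp_rot: [-1.478, 0.012, -1.845]
contact_force: [0.8, 0.1, -0.1]
grip_width: 0.4
```

>>> apply_moves(
  rows=[
    [[9,0,-4],0,0],
    [[9,0,-4],0,0],
    [[9,0,-4],0,0],
  ],
)

```text
time: 16.73
tool_pos: [327.4, -343.5, 281.2]
tcp_rot: [-1.478, 0.012, -1.85]
contact_force: [0.7, 0.2, -0.5]
grip_width: 0.4
```

```bash
python3 -c "
from h import *
o=st();cv2.imwrite('pics/t4.png',cv2.resize(vision.capture('top')[110:240,160:310,::-1],(690,598),interpolation=2))
a=vision.capture('scene')[:,:,::-1];cv2.imwrite('pics/s4f.png',a)
cv2.imwrite('pics/s4.png',cv2.resize(a[140:300,170:350],None,fx=3.7,fy=3.7,interpolation=2))"
```

```text
t 16.73 tcp [ 327.4 -343.5  281.2] rot [-1.478  0.012 -1.85 ] F [ 0.7  0.2 -0.5] M [ 0.03 -0.02 -0.02] jig [-431.2  201.6  281.2] q6 -0.76
```

View pics/t4.png

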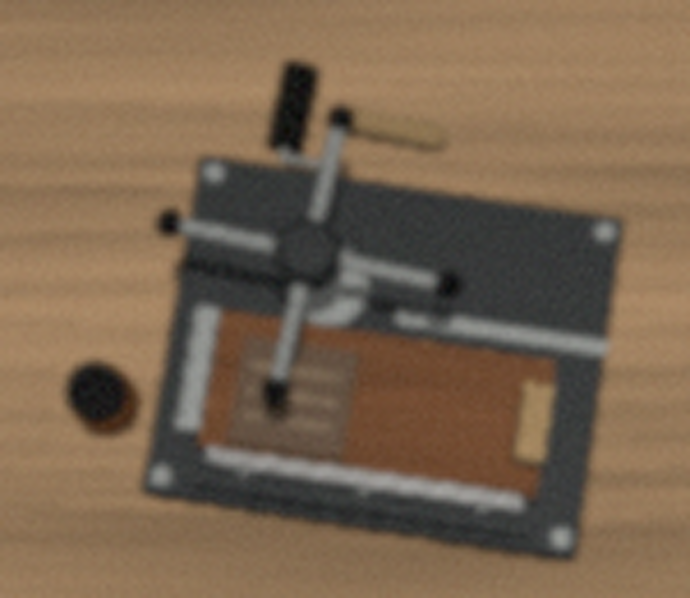

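View pics/s4.png

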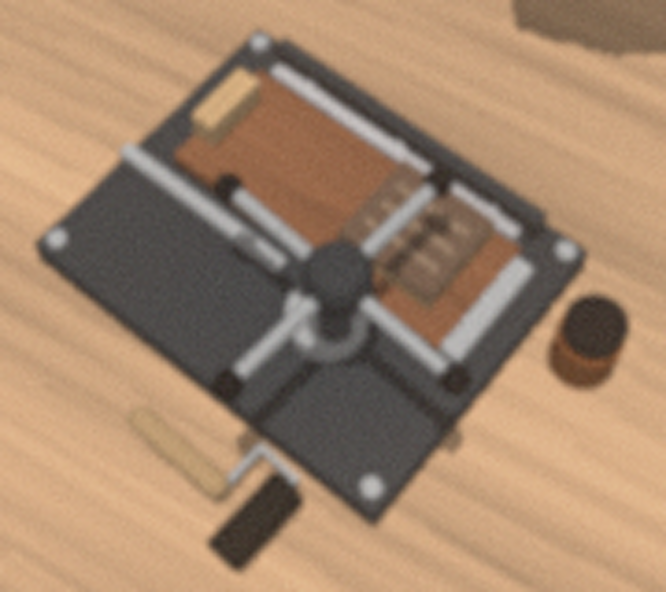

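View pics/s4f.png

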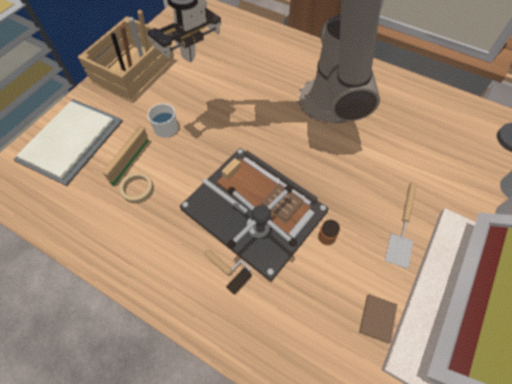

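Run:
```python
from h import *
p=np.load('p.npy')
T=lambda P:(proj('top',P)-[160,110])*4.6
S=lambda P:(proj('scene',P)-[170,140])*3.7
for nm,dx in (("home",0),("6mm short",-6)):
    L=J2W(p[:3],[(-200+dx,32+59,78-0),(70+dx,40,48),(70+dx,140,48),(-200+dx,36,48),(-200+dx,146,48),(-200+dx,61,78),(-200+dx,121,78)])
    print(nm,T(L)[1:].round().tolist(),S(L)[1:].round().tolist())
a=-3.27+0
```

```text
home [[216.0, 311.0], [195.0, 434.0], [553.0, 356.0], [534.0, 493.0], [551.0, 382.0], [540.0, 458.0]] [[439.0, 346.0], [515.0, 254.0], [170.0, 155.0], [257.0, 70.0], [188.0, 115.0], [236.0, 68.0]]
6mm short [[224.0, 312.0], [203.0, 435.0], [561.0, 357.0], [541.0, 494.0], [559.0, 383.0], [548.0, 459.0]] [[433.0, 341.0], [509.0, 250.0], [165.0, 151.0], [252.0, 66.0], [182.0, 111.0], [231.0, 64.0]]
```

```bash
python3 -c "
from plant import order;print(order.close_job())"
```

```text
the job is handed in; nothing more can be done
None
```

The board is clamped against the sprung bar with its inner end on the stop, and the job was handed in at about 17 s of the 64 s.

- **Board:** I slid it in with closed fingers on the cleat, under 3–4 N. The push rose to about 18 N once it met the stop, well under the 40 N limit.
- **Handle:** I turned it clockwise about 2.7 rad, pushing two spokes one after the other. The push was about 3 N at first and then rose steadily. I stopped at 15.0 N at 85 mm and saw no reading above that on the handle.
- **Final pictures:** No gap shows at the stop. The cleat and outer edge lie within about 2 mm of the computed home position, and the board lies along the bar. The jar, brayer, squeegee, tub, tape, scraper and spare block look unmoved. The gripper is well clear, with the force reading near zero.

- **Not measured:** I did not measure the bar's deflection or the clamping force directly. I inferred them from the handle push.
- **Tool tilt:** The tool tilted by about 5° during the last push. The fingers slid a little up and down the spoke, with up to 6 N of vertical force for a moment.

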